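# Free the jammed blanks in the press feed and run one home

### The arm

A 6-joint arm with a two-finger parallel gripper is mounted at the origin on the work surface. World frame = base frame: x ahead of the robot, y to its left, z up, the work surface at z = 0. Lengths are in m, angles in degrees, forces in N, time in s.
With the tool pointing down it reaches from about 0.4 to 0.825 m from the base axis. Payload 7 kg.
Tool frame: the origin (TCP) lies midway between the tips of the shut fingers; the grasp point (between the pads) lies 19 mm behind it; z points along the fingers, y is the line along which they close (so a half turn about z gives the same grasp; the last joint's range is limited). The gripper opens to 88 mm and grips with 3 to 60 N. Pads are 19 mm wide; open, the fingers measure 130 mm over their backs; the gripper's body (78 mm by 193 mm) begins 47 mm behind the grasp point.
Start: joints at [88.47, 20.546, 0.682, 0, -70.136, -16.507], TCP at [0.209, 0.642, 0.227] pointing down, gripper open.
Joint ranges: [-176.03, 176.03], [-82.01, 121.73], [-58.28, 71.71], [-173.87, 95.51], [-174.79, -0.11], [-173.66, 173.66]. Speed limits (degrees/s): [136.94, 136.94, 172.46, 180, 180, 180].

### API

Orientations are given as a 3x3 rotation matrix whose columns are the frame's x, y, z axes.
In Python, from rig import robot gives the robot as it stands. Calls block until the motion is done:
- robot.goto(position, orientation): joint-space move of the TCP to a pose.
- robot.servo_line(position, ori=None, speed=0.15): straight line of the TCP; ori=None keeps the orientation; speed is the mean speed in m/s.
- robot.movej(angles): joint-space move.
- robot.move_gripper(opening): opening from 0.0 (shut) to 1.0 (fully open); the grip force is fixed at half the most; returns when the fingers have stopped.
- robot.dwell(seconds).
- robot.ik(position, orientation): joint angles nearest the present ones, or None.
- robot.grab_frame(name): name is "scene" or "side" or "wrist"; returns (picture, depth): 384x512x3 uint8, red, green, blue; 384x512 float32, m along the optical axis (not along the pixel's ray), 0 where there is no reading.
- robot.camera_info(name): a dict with "vfov" (degrees; the focal length in pixels is half the picture's height over the tangent of half this angle, whatever the lens; pixels are square), "cx", "cy" (the principal point, pixels), "view" (4x4, takes a point from world to camera coordinates); the wrist camera has in their place "T_tool_cam" (4x4, takes a point from camera to tool coordinates, whose origin is the TCP and whose axes are the flange's). Camera axes: x right, y down, z forward; pixel columns grow to the right and rows downward; lengths in m; the calibration is good to about 2 mm. A picture is of the moment at which its call begins: read the wrist's pose just before it. camera_info takes no time and is no camera call.
A pose or a line that the arm cannot do raises robot.Unreachable and nothing moves.
- robot.job_done(): hands the job in; it is judged then, once.
Readings, each from a call of its own:
- robot.read_t(): time.
- robot.read_qpos(): joint angles.
- robot.read_qvel(): joint speeds.
- robot.read_effort(): joint torques, N m.
- robot.read_position(): TCP position.
- robot.read_tcp_rot(): TCP orientation.
- robot.read_force(): force on the tool from outside, world axes, zero at the start.
- robot.read_ft_torque(): the same for the moment, N m.
- robot.read_grip_width(): opening from 0.0 (shut) to 1.0 (fully open).
- robot.read_finger_force(): force on a finger pad.
Only numpy, scipy, OpenCV 4.12 (cv2) and the standard library are available. Lean on these libraries where they do the work, as an engineer would, in place of code of your own. Each camera call takes 0.05 s, during which the arm holds its last target. There are 200 camera calls.

### The job

Two of the round brass blanks have wedged side by side in the funnel of the press feed. Nudge one of them gently back past its spring plunger into the tray, then slide the other along the track until you feel it stop fully home in the notch of the dial, and press it lightly there. Slide the blanks flat on the feed without lifting them, never force them (soft brass marks easily), and leave the other things on the bench alone.

Things in the scene. Friction and masses are not known exactly. Their poses are not given: they have to be found in the camera images.
- feeder: Green machine base 545 x 205 mm, 25 mm high, with the feed on it and a press at its dial end. Origin: on the bench, under the track's mouth; +x = feed direction, y across, z up. Symmetric in y. At z = 25 mm: tray x -205 to -86 (97 mm wide), funnel x -86 to 0 whose walls, at 18 deg to x, narrow to the 41.5 mm wide track, x 0 to 70. Walls 13 mm high; lips over the track from x 12 leave a 35 mm slot.
- mouth (a point): Centre of the narrow end of the funnel, where the straight track begins, on the running surface.
- press: The press with its dial; same origin and axes as the feeder. The dial is a flush steel star wheel, 140 mm across, with round notches; the notch facing the track takes a blank. The dial's slide is set anew each time: a blank that is home, its front against the rigid bottom of the notch, has its centre anywhere from 72 to 88 mm beyond the mouth. Felt, not given. The punch stands 130 mm or more beyond the notch.
- blank1_center (a point): Centre of a loose brass blank: a plain disc 40 mm across, 10 mm thick, about 105 g, lying flat. All four are alike: two are wedged side by side in the funnel, 63 mm before the mouth, 20 mm either side of the middle; two lie in the tray. Behind each wedged one a spring plunger (8 mm round nose, x -73 in the feeder's frame) sticks out of the wall; pushing a blank back past it takes some 4 to 7 N; above 12 N the brass is marked.
- blank2_center (a point): Centre of a loose brass blank: a plain disc 40 mm across, 10 mm thick, about 105 g, lying flat. All four are alike: two are wedged side by side in the funnel, 63 mm before the mouth, 20 mm either side of the middle; two lie in the tray. Behind each wedged one a spring plunger (8 mm round nose, x -73 in the feeder's frame) sticks out of the wall; pushing a blank back past it takes some 4 to 7 N; above 12 N the brass is marked.
- blank3_center (a point): Centre of a loose brass blank: a plain disc 40 mm across, 10 mm thick, about 105 g, lying flat. All four are alike: two are wedged side by side in the funnel, 63 mm before the mouth, 20 mm either side of the middle; two lie in the tray. Behind each wedged one a spring plunger (8 mm round nose, x -73 in the feeder's frame) sticks out of the wall; pushing a blank back past it takes some 4 to 7 N; above 12 N the brass is marked.
- blank4_center (a point): Centre of a loose brass blank: a plain disc 40 mm across, 10 mm thick, about 105 g, lying flat. All four are alike: two are wedged side by side in the funnel, 63 mm before the mouth, 20 mm either side of the middle; two lie in the tray. Behind each wedged one a spring plunger (8 mm round nose, x -73 in the feeder's frame) sticks out of the wall; pushing a blank back past it takes some 4 to 7 N; above 12 N the brass is marked.
- file_mid (a point): Bystander: needle file with a wooden handle, 165 mm long, lying on the edge of the machine base; its middle.
- oiler_mid (a point): Bystander: small oil bottle, 34 mm across, 85 mm tall, standing on the bench; half-way up.
- caliper_mid (a point): Bystander: flat steel caliper, 190 mm long, lying on the bench; its middle.
- pliers_mid (a point): Bystander: flat-nose pliers, 140 mm long, lying on the bench; their middle.
- findings_mid (a point): Bystander: clear plastic box 110 x 80 x 35 mm with gold-coloured scrap in it; half-way up.
- hammer_mid (a point): Bystander: chasing hammer, 210 mm long, lying on the bench; middle of its handle.
- ring_mid (a point): Bystander: silver band ring, 24 mm across, 8 mm high, lying on the bench; its middle.
There are look-alikes about, which are no part of the job. Leave any red look-alike of the part that bears blank4_center alone.

How it is judged:
By the outcome, as a careful person would: the job done as asked, in the order asked, and still so for the second after the job is handed in, with the robot touching nothing.
It also fails if it takes over 54 s, if anything falls off the work surface, if the arm or the gripper's body presses on something with over 40 N, if the wrist force passes 120 N, or if a joint passes its speed limit or range.

## Working session

There is one attempt and no reset: what is moved stays moved. The work goes in short steps, each a Python script; the robot and the scene stay as the last script left them, time stands still between calls to the robot, and variables do not carry over. Pictures are saved under pics/ and viewed, at most 10 in all, crops included, and the job is handed in when it is done.

```bash
mkdir -p pics; ls
python3 - <<'E'
from rig import robot
import cv2,numpy as np
for n in ["scene","wrist"]:
    p,d=robot.grab_frame(n); np.save(f"pics/{n}_d.npy",d)
    cv2.imwrite(f"pics/{n}0.png",cv2.resize(p[:,:,::-1],None,fx=1.5,fy=1.5))
    c=robot.camera_info(n); print(c)
print(robot.read_t(),robot.read_position(),robot.read_tcp_rot(),robot.read_force())
E
```

```text
pics
{'vfov': 56.9576468462122, 'cx': 254.02229295063705, 'cy': 187.65380810070843, 'view': array([[ 0.61495826,  0.78825299,  0.02199005, -0.45780147],
       [ 0.56120996, -0.4178994 , -0.71442527, -0.2417253 ],
       [-0.55395822,  0.45168276, -0.69936612,  1.0530426 ],
       [ 0.        ,  0.        ,  0.        ,  1.        ]])}
{'vfov': 61.38161675417474, 'cx': 256.2773454540116, 'cy': 183.96108082159435, 'T_tool_cam': array([[ 2.50150946e-04, -9.59685957e-01, -2.81074370e-01,
         7.61502196e-02],
       [ 9.99999969e-01,  2.42805994e-04,  6.09569473e-05,
         3.57810027e-04],
       [ 9.74701564e-06, -2.81074377e-01,  9.59685988e-01,
        -1.57398020e-01],
       [ 0.00000000e+00,  0.00000000e+00,  0.00000000e+00,
         1.00000000e+00]])}
0.1 [0.20887801 0.6414359  0.2257278 ] [[ 9.50822266e-01 -3.09736832e-01 -3.37253074e-04]
 [-3.09736995e-01 -9.50821241e-01 -1.40071087e-03]
 [ 1.13184363e-04  1.43628684e-03 -9.99998962e-01]] [-0.58498062  0.43887943 -0.75127117]
```

View pics/scene0.png

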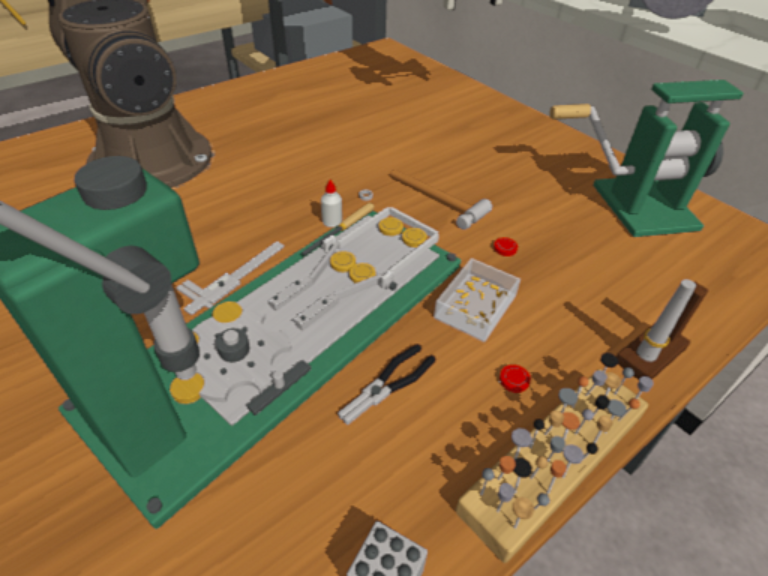

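View pics/wrist0.png

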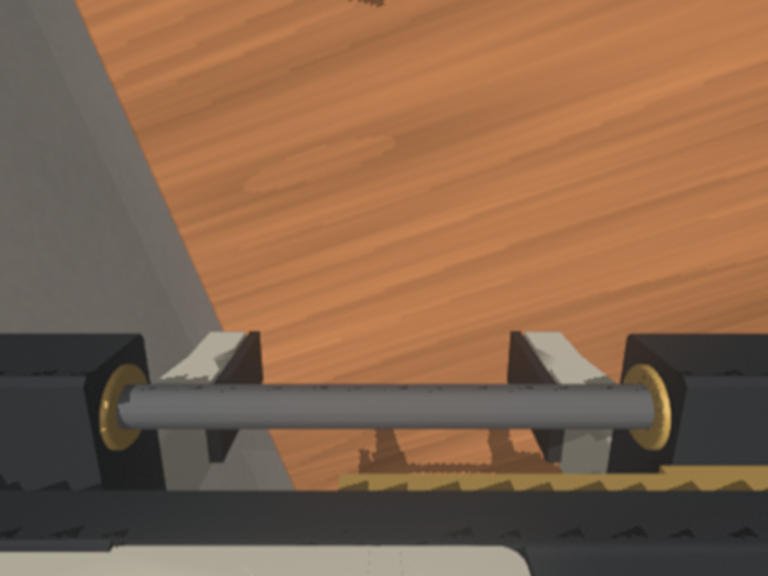

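The scene view shows the wedged blanks at about (343,261) and (361,272), and the tray blanks at (391,226) and (414,237), in 1.5x pixels. The press stands at lower left and the track runs towards it.

```bash
cat > h.py <<'E'
from rig import robot
import numpy as np, cv2
def ray(n,u,v,z,V=None):
    c=robot.camera_info(n); f=192/np.tan(np.radians(c["vfov"]/2))
    if n=="wrist":
        T=np.eye(4);T[:3,:3]=robot.read_tcp_rot();T[:3,3]=robot.read_position();M=T@c["T_tool_cam"]
    else: M=np.linalg.inv(c["view"])
    d=M[:3,:3]@[(u-c["cx"])/f,(v-c["cy"])/f,1]; o=M[:3,3]
    return o+d*(z-o[2])/d[2]
def brass(p):
    h=cv2.cvtColor(p,cv2.COLOR_RGB2HSV)
    m=cv2.inRange(h,(19,120,110),(32,255,255))
    return m
E
python3 - <<'E'
from h import *
p,d=robot.grab_frame("scene")
m=brass(p); n,l,s,c=cv2.connectedComponentsWithStats(m)
for i in range(1,n):
    if s[i,4]>20: print(s[i],c[i].round(1),ray("scene",*c[i],.033).round(4))
# handpicked points
for name,u,v,z in [("w1",343,260,.035),("w2",361,271,.035),("t1",391,226,.035),("t2",414,237,.035),
 ("trayfarcorner",391,209,.038),("traynear",437,235,.038),("file",357,216,.03),("oiler",331,222,0),("boltR",453,257,.025),("boltfront",154,505,.025),("railL",270,300,.038),("railR",297,322,.038)]:
    print(name,ray("scene",u/1.5,v/1.5,z).round(4))
cv2.imwrite("pics/crop1.png",cv2.resize(p[125:290,100:320,::-1],None,fx=3.6,fy=3.6,interpolation=cv2.INTER_CUBIC))
E
```

```text
[ 0  0 18 17 75] [8.9 7.8] [-0.945 -0.034  0.033]
[369  70  24   8 131] [381.2  73.5] [0.3975 0.8043 0.033 ]
[226 136  23  17 101] [237.1 144. ] [0.4241 0.1954 0.033 ]
[253 145  32  20 325] [268.1 154.1] [0.5009 0.2324 0.033 ]
[220 168  30  21 346] [233.9 177.2] [0.5188 0.1179 0.033 ]
[327 190   8   8  22] [330.4 192.9] [0.6838 0.2564 0.033 ]
[142 201  19  14 211] [151.  207.6] [ 0.4921 -0.0718  0.033 ]
[430 224  17   8  42] [438.  228.4] [0.8814 0.3552 0.033 ]
[113 249  23  20 319] [124.3 259.1] [ 0.5775 -0.166   0.033 ]
[386 252  11  22  67] [390.9 264.1] [0.8758 0.2106 0.033 ]
[394 258   9   7  42] [398.5 260.7] [0.8797 0.2278 0.033 ]
[405 258  19  14  99] [414.4 263. ] [0.9004 0.2469 0.033 ]
[ 306  265  126  110 1581] [362.9 326.9] [0.9206 0.0785 0.033 ]
[377 271  11  10  27] [382.9 274.4] [0.8804 0.1814 0.033 ]
[377 273  30  28 240] [390.4 287.6] [0.9045 0.1705 0.033 ]
[366 284  10   7  45] [371.4 287. ] [0.8839 0.1453 0.033 ]
[358 286   9  19  57] [362.2 293.9] [0.8828 0.1225 0.033 ]
[347 299  15  15  76] [352.9 303.8] [0.8851 0.0961 0.033 ]
[344 302  34  35 318] [357.6 321.1] [0.9093 0.0792 0.033 ]
[324 315  21  13  79] [335.  320.4] [0.8866 0.0512 0.033 ]
w1 [0.5028 0.1146 0.035 ]
w2 [0.5385 0.1221 0.035 ]
t1 [0.4817 0.2245 0.035 ]
t2 [0.5253 0.2365 0.035 ]
trayfarcorner [0.449  0.2507 0.038 ]
traynear [0.546  0.2667 0.038 ]
file [0.4223 0.1995 0.03  ]
oiler [0.3774 0.176  0.    ]
boltR [0.5898 0.2622 0.025 ]
boltfront [ 0.6849 -0.2491  0.025 ]
railL [ 0.5131 -0.0157  0.038 ]
railR [ 0.57   -0.0071  0.038 ]
```

View pics/crop1.png

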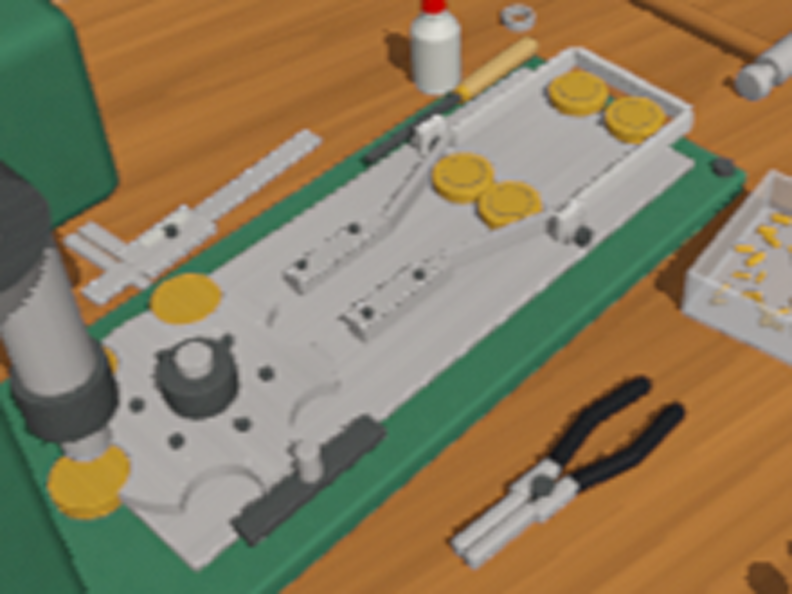

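Run:
```python
from h import *
u=np.array([.155,-.988,0]);u/=np.linalg.norm(u)
z=np.array([0,0,-1.]);R=np.c_[np.cross(u,z),u,z];print(R)
# press extents from depth
p,d=robot.grab_frame("scene");c=robot.camera_info("scene");f=192/np.tan(np.radians(c["vfov"]/2))
v,uu=np.mgrid[:384,:512];P=np.stack([(uu-c["cx"])/f*d,(v-c["cy"])/f*d,d,np.ones_like(d)],-1)@np.linalg.inv(c["view"]).T
Q=P[d>0][:,:3]; M=np.array([.529,.0557]); n=np.array([-u[1],u[0]])
rel=Q[:,:2]-M; a=rel@u[:2]; b=rel@n
for lo,hi in [(.05,.1),(.1,.2),(.2,.3),(.3,.45)]:
    k=(Q[:,2]>lo)&(Q[:,2]<hi)&(a>-.25)&(a<.5)&(abs(b)<.3)
    k2=k&(a<.6); print(lo,hi,k.sum(), [np.percentile(x[k],[0,1,5,99]).round(3) for x in (a,b)] if k.sum() else '')
pos=[.455,.10,.20]
print(robot.ik(pos,R))
robot.move_gripper(0.0)
robot.goto(pos,R)
robot.dwell(.3)
print([np.round(robot.read_force(),2) for _ in range(3)],robot.read_position(),robot.read_t())
p,d=robot.grab_frame("wrist"); cv2.imwrite("pics/w1raw.png",p[:,:,::-1]); cv2.imwrite("pics/w1.png",cv2.resize(p[:,:,::-1],None,fx=1.5,fy=1.5,interpolation=cv2.INTER_CUBIC))
m=brass(p);nn,l,s,cc=cv2.connectedComponentsWithStats(m)
for i in range(1,nn):
    if s[i,4]>60: print(s[i],cc[i].round(1),ray("wrist",*cc[i],.035).round(4))
```

```text
[[ 0.98791652  0.1549869   0.        ]
 [ 0.1549869  -0.98791652  0.        ]
 [ 0.          0.         -1.        ]]
0.05 0.1 1849 [array([-0.158, -0.149, -0.138,  0.329]), array([-0.143, -0.132, -0.123,  0.299])]
0.1 0.2 3845 [array([0.197, 0.203, 0.211, 0.329]), array([-0.027, -0.012,  0.015,  0.065])]
0.2 0.3 7199 [array([0.18 , 0.183, 0.193, 0.328]), array([-0.028,  0.011,  0.048,  0.086])]
0.3 0.45 5861 [array([0.178, 0.184, 0.196, 0.321]), array([-0.026, -0.017, -0.007,  0.097])]
[ 36.70784388   1.6773305  -26.94796523   0.         -61.37470428
  62.20819286]
[array([-0.14, -0.62, -0.27]), array([-0.14, -0.62, -0.27]), array([-0.14, -0.62, -0.27])] [0.45498641 0.10031511 0.19990602] 4.0583
[104  55  39  41 317] [120.1  68.9] [0.5283 0.2411 0.035 ]
[228  57  40  37 313] [244.9  70.2] [0.5453 0.1249 0.035 ]
[111  65  23  12 126] [122.2  71.2] [0.5265 0.239  0.035 ]
[236  64  24  25 347] [247.6  75.9] [0.5407 0.1216 0.035 ]
[231 100  37  35 265] [247.1 111.4] [0.5082 0.1172 0.035 ]
[123 106  30  26 146] [139.2 113.4] [0.4899 0.221  0.035 ]
[116 111  10  32 114] [119.7 124.7] [0.4759 0.2394 0.035 ]
[124 119  20  19  87] [133.8 128.5] [0.4744 0.2255 0.035 ]
[240 244   5  55 208] [242.3 271. ] [0.3335 0.0966 0.035 ]
[269 254   4  43 123] [270.4 278.2] [0.3292 0.0638 0.035 ]
[  41  311  359   16 4076] [238.1 319.5] [0.2684 0.0922 0.035 ]
```

View pics/w1.png

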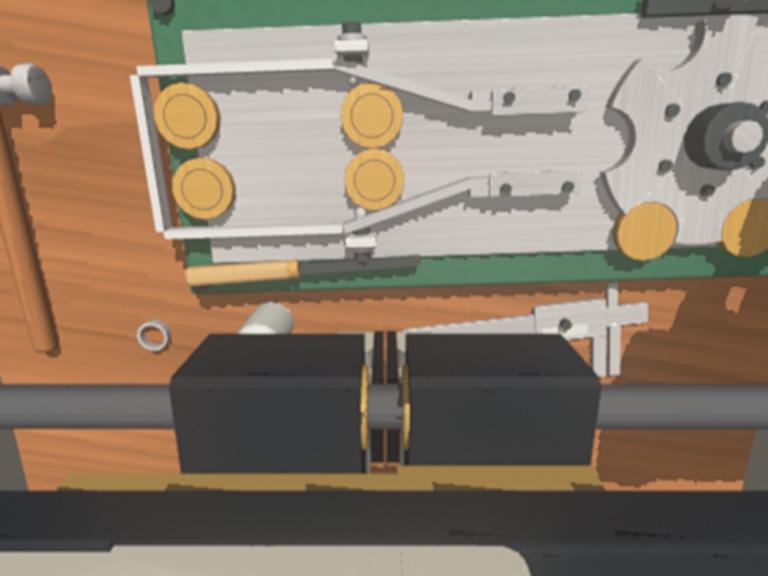

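The wrist view shows the wedged blanks at (372,115) and (375,180), with their plungers at (350,70) and (360,225). The funnel walls meet the rails near px 472, and the notch is at about (632,143). An enlarged crop will let me pin the frame down.

Run:
```python
from h import *
p=cv2.imread("pics/w1raw.png")
c=cv2.resize(p[30:170,205:440],None,fx=3.4,fy=3.4,interpolation=cv2.INTER_CUBIC)
cv2.imwrite("pics/crop2.png",c)
```

```text
(no output)
```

View pics/crop2.png

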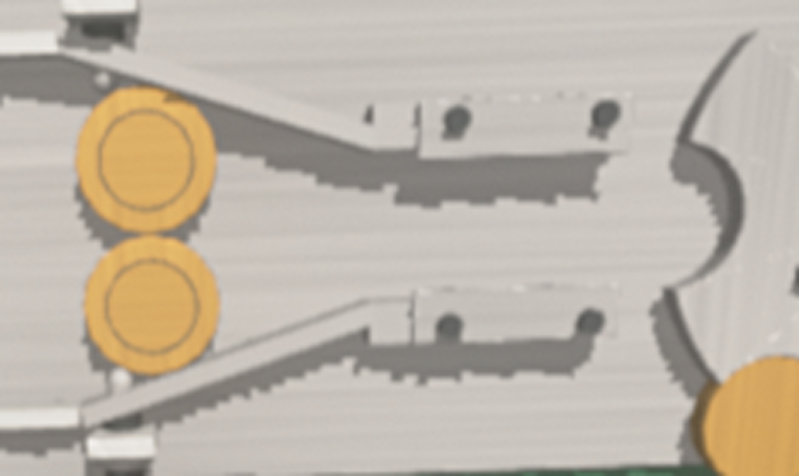

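Run:
```python
from h import *
g=lambda x,y,z: ray("wrist",205+x/3.4-.35,30+y/3.4-.35,z)
o,i=g(146,160,.035),g(152,307,.035); a,b=g(372,151,.038),g(368,300,.038)
print("discs",o,i,np.linalg.norm(o-i)); print("mouth",a,b,np.linalg.norm(a-b))
l=[g(418,157,.04),g(610,153,.04),g(415,290,.04),g(617,289,.04)]
d=(l[1]-l[0])+(l[3]-l[2]); print("lips",l,np.degrees(np.arctan2(d[1],d[0])))
D=(o+i)/2;M=(a+b)/2;d=M-D;print("mid-mouth",np.linalg.norm(d[:2]),np.degrees(np.arctan2(d[1],d[0])),"lat",np.degrees(np.arctan2((o-i)[1],(o-i)[0]))-90,"m",M)
# tray walls top outer edges
t=[ray("wrist",x/1.5,y/1.5,.038) for x,y in [(140,71),(335,63),(165,234),(345,231)]]
for k in (0,2):
    d=t[k+1]-t[k];print("wall",np.degrees(np.arctan2(d[1],d[0])))
r,dp=robot.grab_frame("wrist"); print("depth surf", dp[60,300],dp[75,150+60])
p,_=robot.grab_frame("side"); cv2.imwrite("pics/side0.png",cv2.resize(p[:,:,::-1],None,fx=1.5,fy=1.5,interpolation=cv2.INTER_CUBIC))
```

```text
discs [0.54001849 0.12152363 0.035     ] [0.5004332  0.11384095 0.035     ] 0.04032392051929024
mouth [0.55192843 0.06035895 0.038     ] [0.51225388 0.05321484 0.038     ] 0.04031262581581144
lips [array([0.55222579, 0.04792005, 0.04      ]), array([ 0.5614124 , -0.00371922,  0.04      ]), array([0.51716204, 0.04101439, 0.04      ]), array([ 0.52632646, -0.01534946,  0.04      ])] -80.35685746105547
mid-mouth 0.06204059061053156 -78.97421946533403 lat -79.01663794406068 m [0.53209115 0.05678689 0.038     ]
wall -78.8830659734085
wall -80.07092619361597
depth surf 0.31277624 0.31607348
```

View pics/side0.png

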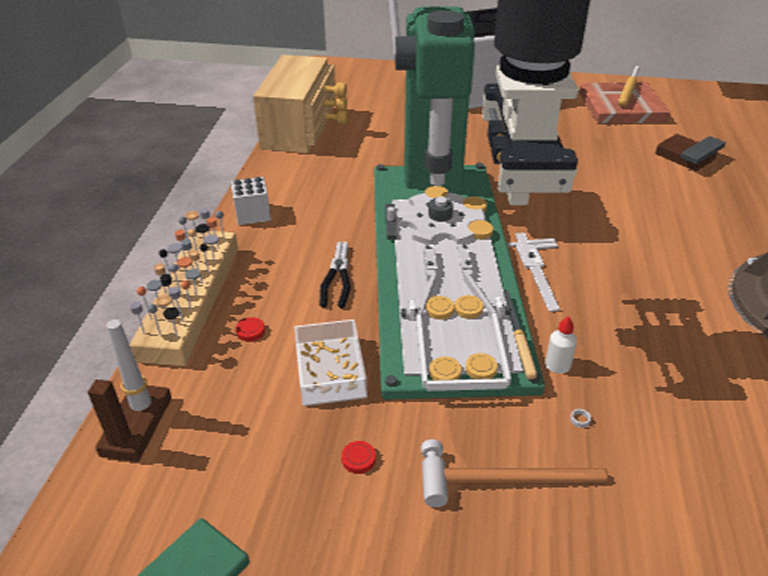

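```bash
cat >> h.py <<'E'
M=np.array([.532,.0563]); A=np.radians(-79.4)
u2=np.array([np.cos(A),np.sin(A)]); n2=np.array([-u2[1],u2[0]])
def W(x,y,z): return np.r_[M+u2*x/1e3+n2*y/1e3,z/1e3]
def F2(p): r=np.asarray(p)[:2]-M; return np.array([r@u2,r@n2])*1e3
def Rot(deg):  # tool y at feeder angle deg
    a=A+np.radians(deg); y=np.array([np.cos(a),np.sin(a),0]); z=np.array([0,0,-1.])
    return np.c_[np.cross(y,z),y,z]
def ff(b): # force in feeder axes, less bias
    f=np.array(robot.read_force())-b; return np.array([f[:2]@u2,f[:2]@n2,f[2]])
def push(p0,p1,z,deg0,deg1,step,b,fmax,speed=.02,stop=None,every=2):
    p0,p1=np.array(p0,float),np.array(p1,float); N=int(np.ceil(np.linalg.norm(p1-p0)/step))
    for k in range(1,N+1):
        s=k/N; p=p0+(p1-p0)*s
        robot.servo_line(W(*p,z),Rot(deg0+(deg1-deg0)*s),speed=speed)
        f=ff(b); m=np.hypot(f[0],f[1])
        if k%every==0 or m>(stop or fmax): print(p.round(1),f.round(1))
        if m>(stop or fmax): return p,f,True
    return p,f,False
E
python3 - <<'E'
from h import *
s=np.array([-18.3,5.5]); w=np.array([-np.cos(np.radians(18)),np.sin(np.radians(18))])
robot.goto(W(*s,70),Rot(-18)); robot.servo_line(W(*s,45),speed=.1); robot.dwell(.3)
b=np.array(robot.read_force()); np.save("b.npy",b); print(b)
robot.servo_line(W(*s,29),speed=.05); print(ff(b),F2(robot.read_position()),robot.read_position())
p,f,hit=push(s,s+w*34,29,-18,-18,1,b,1.2,speed=.03,every=4)
print(hit,p,robot.read_t())
q,_=robot.grab_frame("scene"); cv2.imwrite("pics/s1.png",cv2.resize(q[120:250,130:330,::-1],None,fx=4,fy=4,interpolation=cv2.INTER_CUBIC))
E
```

```text
[-0.30661772  0.48297111 -0.39265294]
[0.49965932 1.13259667 0.57592831] [-18.14967032   5.16308449] [0.53373632 0.07508971 0.02842202]
[-19.3   5.8] [ 1.3 -0.1  0.4]
True [-19.25105652   5.80901699] 6.2917
```

Run:
```python
from h import *
b=np.load("b.npy"); w=np.array([-np.cos(np.radians(18)),np.sin(np.radians(18))])
robot.dwell(.2)
for _ in range(5): robot.dwell(.05); print(ff(b).round(2))
s=np.array([-19.3,5.8])
p,f,hit=push(s,s+w*33,29,-18,-18,1,b,2.3,speed=.03,every=3)
print(hit,p,robot.read_t())
for _ in range(4): robot.dwell(.05); print(ff(b).round(2))
```

```text
[0.39 1.   0.83]
[0.46 0.75 0.02]
[ 0.63 -0.12  0.11]
[ 1.05  0.73 -0.08]
[ 0.29 -0.24  0.59]
[-22.2   6.7] [0.5 0.9 0.8]
[-25.    7.7] [0.  0.1 0.8]
[-27.9   8.6] [0.5 0.4 0.6]
[-30.7   9.5] [ 2.3 -0.8  0.3]
True [-30.7126782    9.50820393] 9.7917
[ 2.32 -1.26  0.54]
[ 2.68 -1.62  1.86]
[ 2.16 -1.67  1.51]
[ 2.97 -1.22  0.89]
```

Run:
```python
from h import *
b=np.load("b.npy"); w=np.array([-np.cos(np.radians(18)),np.sin(np.radians(18))])
s=np.array([-30.7,9.5])
p,f,hit=push(s,s+w*20,29,-18,-18,1,b,9.5,speed=.03,every=1)
print(hit,p,F2(robot.read_position()),robot.read_t())
```

```text
[-31.7   9.8] [ 3.8 -2.6  1.8]
[-32.6  10.1] [ 5.3 -2.5  2.8]
[-33.6  10.4] [ 5.9 -4.9  2.5]
[-34.5  10.7] [ 6.3 -5.3  2. ]
[-35.5  11. ] [ 6.1 -4.9  3.1]
[-36.4  11.4] [ 6.3 -4.4  4. ]
[-37.4  11.7] [ 6.2 -4.7  3.4]
[-38.3  12. ] [ 5.6 -5.3  3.5]
[-39.3  12.3] [ 5.4 -3.6  2.6]
[-40.2  12.6] [ 6.  -4.7  3.3]
[-41.2  12.9] [ 4.3 -4.5  2. ]
[-42.1  13.2] [ 4.6 -3.8  1.9]
[-43.1  13.5] [ 3.9 -4.5  2.3]
[-44.   13.8] [ 5.1 -3.6  2.3]
[-45.   14.1] [ 4.6 -5.   2.2]
[-45.9  14.4] [ 2.3 -4.4  2.4]
[-46.9  14.8] [ 3.  -4.4  1.4]
[-47.8  15.1] [0.9 0.4 0.7]
[-48.8  15.4] [ 1.2 -0.8 -0.8]
[-49.7  15.7] [1.2 0.  0.1]
False [-49.72113033  15.68033989] [-49.81704834  15.91030943] 14.9917
```

Run:
```python
from h import *
b=np.load("b.npy")
p,f,hit=push([-49.7,15.7],[-83,21],29,-18,0,3,b,6,speed=.05,every=2)
print(hit,p,robot.read_t())
if not hit:
    robot.servo_line(W(-76,17,29),speed=.06); robot.servo_line(W(-76,17,90),speed=.2)
    robot.servo_line(W(-90,-75,150),speed=.3)
    q,_=robot.grab_frame("wrist"); print(robot.read_t()); cv2.imwrite("pics/w2.png",cv2.resize(q[:,:,::-1],None,fx=1.5,fy=1.5,interpolation=cv2.INTER_CUBIC))
```

```text
[-55.2  16.6] [ 0.1  0.2 -0.7]
[-60.8  17.5] [ 1.  -0.5  0.3]
[-66.4  18.4] [ 1.  -0.5  0.6]
[-71.9  19.2] [ 1.3 -0.  -0.2]
[-77.4  20.1] [ 0.6 -0.5  1.2]
[-83.  21.] [1.3 0.8 0.4]
False [-83.  21.] 17.9917
19.3
```

View pics/w2.png

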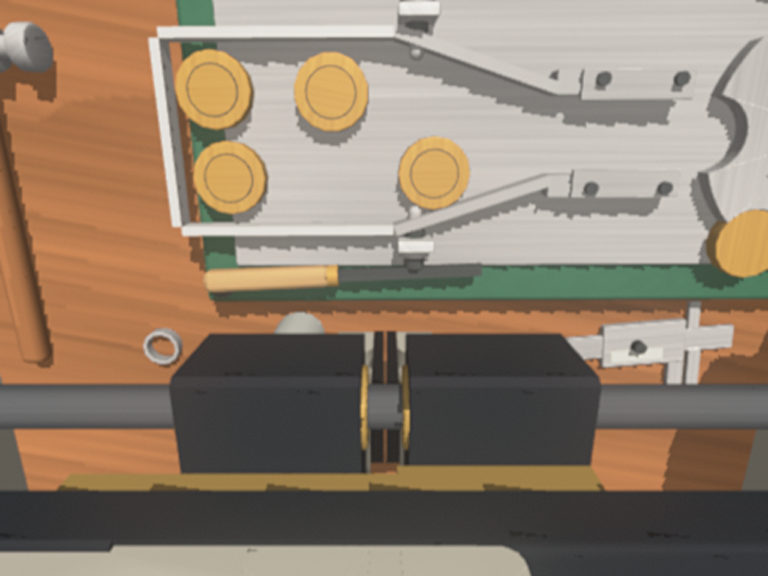

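The freed blank lies in the tray at (331,91). The other blank is still at (434,172), held by its plunger. Next I push that one along the funnel.

Run:
```python
from h import *
print("freed",F2(ray("wrist",331/1.5,91/1.5,.035)),"B",F2(ray("wrist",434/1.5,172/1.5,.035)))
robot.servo_line(W(-105,-19,90),Rot(0),speed=.3); robot.servo_line(W(-105,-19,45),speed=.15); robot.dwell(.2)
b=np.mean([robot.read_force() for _ in range(3)],0); np.save("b.npy",b); print(b)
robot.servo_line(W(-105,-19,29),speed=.08); print(ff(b).round(1))
p,f,hit=push([-105,-19],[-97,-19],29,0,0,2,b,4,speed=.04,every=1)
if not hit:
    p,f,hit=push(p,[-38,0],29,0,0,3.5,b,5,speed=.06,every=1)
print(hit,p,robot.read_t())
```

```text
freed [-117.75951844   22.33567135] B [-62.43001951 -19.34263384]
[-0.36966934  0.11358822 -0.60237962]
[ 0.1 -0.   0.2]
[-103.  -19.] [-0.1  0.4 -0.1]
[-101.  -19.] [0.6 0.3 1.5]
[-99. -19.] [-0.7  0.6  1. ]
[-97. -19.] [-0.6  1.5  0.4]
[-93.7 -17.9] [-3.2  4.1 -0. ]
True [-93.72222222 -17.94444444] 21.975
```

Run:
```python
from h import *
b=np.load("b.npy")
for _ in range(4): print(ff(b).round(2),np.round(robot.read_ft_torque(),3))
print(F2(robot.read_position()),robot.read_position()[2])
q,_=robot.grab_frame("side"); a=q[150:270,230:380]
q2,_=robot.grab_frame("scene"); c=q2[120:220,180:305]
cv2.imwrite("pics/x1.png",np.hstack([cv2.resize(i[:,:,::-1],(400,320),interpolation=cv2.INTER_CUBIC) for i in (a,c)]))
```

```text
[-3.22  4.12 -0.03] [ 1.314 -0.766  0.045]
[-3.22  4.12 -0.03] [ 1.314 -0.766  0.045]
[-3.22  4.12 -0.03] [ 1.314 -0.766  0.045]
[-3.22  4.12 -0.03] [ 1.314 -0.766  0.045]
[-94.07911297 -17.06102194] 0.029285495987315516
```

View pics/x1.png

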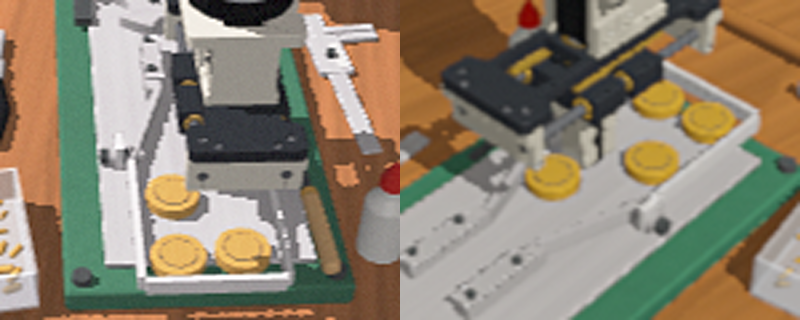

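The finger is behind the blank, but it pushes the blank partly into the wall. I'll back off, turn the tool along the wall and push again.

Run:
```python
from h import *
b=np.load("b.npy")
robot.servo_line(W(-100,-17,29),speed=.05); print(ff(b).round(1))
robot.servo_line(W(-103,-25,29),Rot(15),speed=.06); robot.dwell(.1); print(ff(b).round(1))
p,f,hit=push([-103,-25],[-97,-23.3],29,15,15,2,b,4,speed=.04,every=1)
if not hit:
    p,f,hit=push(p,[-38,0],29,15,0,3,b,5,speed=.05,every=1)
print(hit,p,F2(robot.read_position()),robot.read_t())
```

```text
[0.9 0.8 0.3]
[0.4 0.6 0.4]
[-101.5  -24.6] [ 0.5 -0.2  1.1]
[-100.   -24.2] [-0.2  0.4  0.7]
[-98.5 -23.7] [0.6 0.7 1. ]
[-97.  -23.3] [-0.9  0.5  0.4]
[-94.3 -22.2] [-0.3 -0.2  0.6]
[-91.6 -21.2] [-0.9  0.1  0.7]
[-89.  -20.1] [-0.   0.7  0.9]
[-86.3 -19.1] [-1.   0.8  0.2]
[-83.6 -18. ] [-0.2  0.6 -0. ]
[-80.9 -16.9] [-0.1  0.8  0.6]
[-78.2 -15.9] [-0.8  0.2  0. ]
[-75.5 -14.8] [-1.1  0.1  0.8]
[-72.9 -13.8] [-0.5  0.8  0.5]
[-70.2 -12.7] [-0.6  0.7  1. ]
[-67.5 -11.6] [-1.   0.9 -0.2]
[-64.8 -10.6] [-1.7  0.8  0.3]
[-62.1  -9.5] [-0.8  1.8  0.3]
[-59.5  -8.5] [-1.5  2.  -0.5]
[-56.8  -7.4] [-2.3  3.4  0.4]
[-54.1  -6.4] [-2.6  1.4  0.3]
[-51.4  -5.3] [-3.1  3.   0.2]
[-48.7  -4.2] [-4.9  3.1  1.6]
True [-48.72727273  -4.23636364] [-48.85642962  -3.91211098] 28.3583
```

Run:
```python
from h import *
b=np.load("b.npy")
robot.servo_line(W(-54,-8,29),Rot(8),speed=.06); print(ff(b).round(1))
p,f,hit=push([-54,-8],[-33,4],29,8,4,2,b,6,speed=.04,every=1)
print(hit,p,F2(robot.read_position()),robot.read_t())
```

```text
[0.4 0.2 0.8]
[-52.4  -7.1] [0.1 1.1 0.6]
[-50.8  -6.2] [-0.2  1.4  1.2]
[-49.2  -5.2] [0.3 0.1 2.1]
[-47.5  -4.3] [-0.1  0.1  0.9]
[-45.9  -3.4] [0.2 0.8 0.8]
[-44.3  -2.5] [-0.2  0.8  0.7]
[-42.7  -1.5] [-0.   0.1  0.3]
[-41.1  -0.6] [-1.1  0.7  1.6]
[-39.5   0.3] [-0.3 -0.   0.5]
[-37.8   1.2] [-0.4  0.5  0.6]
[-36.2   2.2] [-0.9  1.1  0.9]
[-34.6   3.1] [-0.7  0.8  0.6]
[-33.   4.] [ 0.5  0.1 -0.4]
False [-33.   4.] [-32.91654963   4.01690112] 31.8667
```

Run:
```python
from h import *
b=np.load("b.npy")
robot.servo_line(W(-36,0,29),Rot(0),speed=.06)
p,f,hit=push([-36,0],[36,0],29,0,0,4,b,5,speed=.06,every=2)
print(hit,p,F2(robot.read_position()),robot.read_t())
if not hit:
    p,f,hit=push(p,[57,0],29,0,0,.8,b,4,speed=.02,every=3)
    print(hit,p,F2(robot.read_position()),robot.read_t())
```

```text
[-28.   0.] [-0.2  0.5  0.4]
[-20.   0.] [-0.1  1.  -0. ]
[-12.   0.] [0.5 0.8 0.8]
[-4.  0.] [ 0.2  0.2 -0.3]
[4. 0.] [-0.3  0.9  0.3]
[12.  0.] [-0.   0.5  0.9]
[20.  0.] [0.  0.  0.2]
[28.  0.] [0.4 1.5 0.6]
[36.  0.] [0.6 0.7 0. ]
False [36.  0.] [36.22388794 -0.04818844] 36.6167
[38.3  0. ] [0.6 0.4 1.1]
[40.7  0. ] [-1.6  0.1  0.2]
[43.  0.] [0.1 0.5 0.8]
[45.3  0. ] [-0.3  1.1  0.5]
[47.7  0. ] [-0.4 -0.2  0.1]
[50.  0.] [-3.6 -0.2  0.7]
[50.8  0. ] [-7.4  0.2  1. ]
True [50.77777778  0.        ] [50.13768497  0.33555217] 41.3667
```

Run:
```python
from h import *
b=np.load("b.npy")
robot.dwell(.2); print(ff(b).round(1))
robot.servo_line(W(44,0,29),speed=.04)
p,f,hit=push([44,0],[51,0],29,0,0,1,b,4,speed=.03,every=9); print(p,f.round(1),F2(robot.read_position()))
robot.servo_line(W(38,0,29),speed=.06)
robot.servo_line(W(38,0,80),speed=.2); robot.servo_line(W(10,-75,140),speed=.3)
q,_=robot.grab_frame("wrist"); print(robot.read_t()); cv2.imwrite("pics/w3.png",cv2.resize(q[:,:,::-1],None,fx=1.5,fy=1.5,interpolation=cv2.INTER_CUBIC))
```

```text
[-6.2  0.8  0.1]
[50.  0.] [-4.1  0.2  1.2]
[50.  0.] [-4.1  0.2  1.2] [49.69057089  0.11627612]
44.675
```

View pics/w3.png

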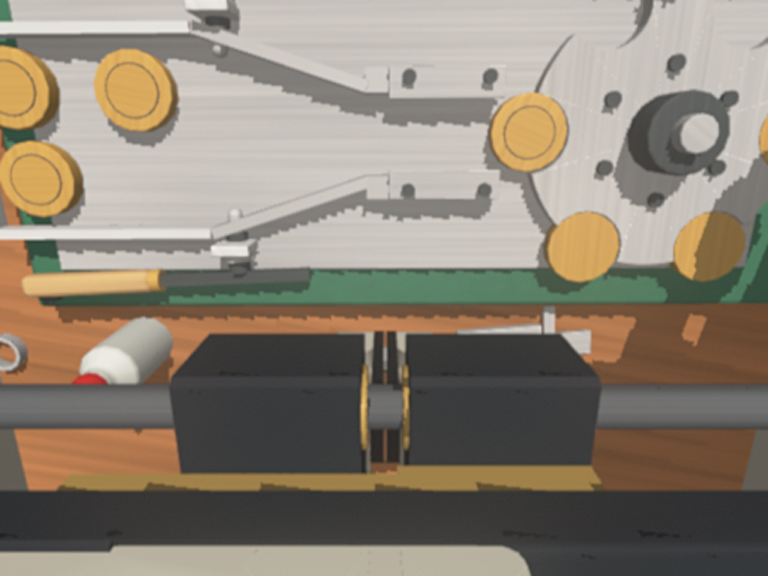

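The blank sits in the dial notch at (529,132) with its front against the bottom. It stopped at the same place on both pushes. The freed blank is in the tray at (135,90), and the file, oiler, caliper and ring that are in view look undisturbed.

```bash
python3 -c "
from rig import robot
print(robot.job_done(),robot.read_t())"
```

```text
the job is handed in; nothing more can be done
the job is handed in; nothing more can be done
```

The job is handed in, at about 45 s of the 54 s allowed: one blank went back past its plunger into the tray (about 8 N peak), and the other is home in the dial notch, stopping about 84 mm beyond the mouth on two pushes and pressed there at about 7 N, under the 12 N marking limit.

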